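# Find and free the latched key on the repair bench's switch box

## Robot

A 6-joint arm with a two-finger parallel gripper is mounted at the origin on the work surface. World frame = base frame: x ahead of the robot, y to its left, z up, the work surface at z = 0. Lengths are in m, angles in rad, forces in N, time in s.
With the tool pointing down it reaches from about 0.25 to 0.725 m from the base axis. Payload 4 kg.
Tool frame: the origin (TCP) lies on the centre line of the jaws, within the pads' length; the fingertips stand 17 mm ahead of it and the grasp point (between the pads) lies 2 mm behind it; z points along the fingers, y is the line along which they close (so a half turn about z gives the same grasp; the last joint's range is limited). The gripper opens to 85 mm and grips with 20 to 120 N. Pads are 22 mm wide; open, the fingers measure 114 mm over their backs; the gripper's body (76 mm by 85 mm) begins 54 mm behind the grasp point. The pads swing forward as they close: fully open they stand 13 mm farther back than shut.
Start: joints at [-1.328, 0.241, 0.005, 1.335, 0, 1.571], TCP at [0.12, -0.485, 0.211] pointing down, gripper open.
Joint ranges: [-2.72, 2.72], [-1.05, 1.87], [-1.09, 1.28], [-1.99, 2.15], [-1.42, 1.44], [-3.14, 3.14]. Speed limits (rad/s): [2.79, 2.79, 3.14, 3.14, 3.14, 3.14].

## Interface

Orientations are given as a unit quaternion [x, y, z, w].
In Python, from workcell import bot, camera, get_calibration gives the robot as it stands.
- The arm moves only by the tool apply_moves, never from a script. Its argument "steps" is a list of rows, each a list of 3 entries, a list of its own where there are three numbers: the shift along the tool's x, y, z as a fraction of full scale, then the turn, a rotation vector about the tool's x, y, z as a fraction of full scale, then the opening, from 0 (shut) to 1 (fully open). A call has exactly 8 rows; each row shifts and turns the commanded pose from where the row before left it, along the tool's axes as they then stand; what a row does not reach is not made up. Full scale, the value 1, is 20 cm for a shift and pi rad for a turn. A row lasts 1/12 s, in which the tool goes at most 41.7 mm and 7.16 degrees, less where a joint would pass 70% of its speed; a pose out of reach is approached as far as the arm can. A call with a number of a shift or a turn outside -1 to 1 is refused whole. A call with a gripper value outside its range is refused whole. The fingers move at their own pace and stop on an object; the grip force is fixed at half the most. Time passes only in rows, so rows that do not move let the fingers close, or fill a call up. It gives the time, the measured TCP pose, the force, the opening and the grip force at its end, in the units of the state.
- bot.get_obs(): the state, without advancing time (a new reading comes with each control period).
- camera(name): name is "scene" or "top" or "wrist"; returns (picture, depth): 384x512x3 uint8, red, green, blue; 384x512 float32, m along the optical axis (not along the pixel's ray), 0 where there is no reading.
- get_calibration(name): a dict with "fov_y" (degrees; the focal length in pixels is half the picture's height over the tangent of half this angle, whatever the lens; pixels are square), "cx", "cy" (the principal point, pixels), "rvec" (rotation vector, rad) and "tvec" (3), from world to camera coordinates, as OpenCV has them. Camera axes: x right, y down, z forward; pixel columns grow to the right and rows downward; lengths in m; the calibration is good to about 2 mm. A picture is of the moment at which its call begins: read the wrist's pose just before it. get_calibration takes no time and is no camera call; for the wrist camera it gives the pose at the moment of the call.
- bot.job_done(): hands the job in; it is judged then, once.
The state is a dict: "clock": time; "joint_pos": joint angles; "joint_vel": joint speeds; "tau": joint torques, N m; "eef_pos": TCP position; "tool_rot": TCP orientation; "ft_force": force on the tool from outside, world axes, zero at the start; "ft_torque": the same for the moment, N m; "grip_width": finger opening in m; "grasp_force": force on a finger pad.
Only numpy, scipy, OpenCV 4.12 (cv2) and the standard library are available. Lean on these libraries where they do the work, as an engineer would, in place of code of your own. Each camera call takes 0.05 s, during which the arm holds its last target. There are 200 camera calls.

## Task

One of the four identical keys on the switch box has been left latched down and must be freed before the next repair is connected. Tap all four keys lightly with the fingertips, one after another from the robot's left to its right, to feel which one is latched, without pushing any other key down beside it or freeing it yet. Then press the latched key all the way down and let it go, so that all four keys stand up level; do not pick up or shift anything else on the bench.

Things in the scene. Friction and masses are not known exactly. Their poses are not given: they have to be found in the camera images.
- box: grey switch box with dark top, 160 (x) by 240 (y) by 70 mm tall, fixed. Origin at the centre of its underside; x away from the robot, y to the robot's left, turned up to 17 degrees. Four identical keys in a row in its top, at x = -30 mm and y = +69, +23, -23, -69 mm. Behind them (x over 20 mm): four 6 mm studs, a 16 mm high knob, the bobbin
- cap1: white plastic cap of the leftmost key as the robot sees it (the box's y = +69 mm), 30 mm (x) by 26 mm (y); origin at the centre of its top face, z up. Key up: the top is 15 mm above the box's top plate (85 mm above the bench); latched: about 6 mm lower; at the bottom: 4.5 mm above the plate
- cap2: white plastic cap of the second from the left key as the robot sees it (the box's y = +23 mm), 30 mm (x) by 26 mm (y); origin at the centre of its top face, z up. Key up: the top is 15 mm above the box's top plate (85 mm above the bench); latched: about 6 mm lower; at the bottom: 4.5 mm above the plate
- cap3: white plastic cap of the third from the left key as the robot sees it (the box's y = -23 mm), 30 mm (x) by 26 mm (y); origin at the centre of its top face, z up. Key up: the top is 15 mm above the box's top plate (85 mm above the bench); latched: about 6 mm lower; at the bottom: 4.5 mm above the plate
- cap4: white plastic cap of the rightmost key as the robot sees it (the box's y = -69 mm), 30 mm (x) by 26 mm (y); origin at the centre of its top face, z up. Key up: the top is 15 mm above the box's top plate (85 mm above the bench); latched: about 6 mm lower; at the bottom: 4.5 mm above the plate
- key1 (a joint): how far the leftmost key is down, m: 0 up, about 0.006 latched, 0.0105 bottom. Its spring gives way at 1.2 N, plus 0.45 N per mm (3.4 N at 5 mm, 4.8 N at 8 mm, 5.9 N at the bottom). One of the four keys starts latched: it gives only to a push over 3.9 N, and comes free once pushed beyond 8 mm and let go. The other three start up and never latch
- key2 (a joint): how far the second from the left key is down, m: 0 up, about 0.006 latched, 0.0105 bottom. Its spring gives way at 1.2 N, plus 0.45 N per mm (3.4 N at 5 mm, 4.8 N at 8 mm, 5.9 N at the bottom). One of the four keys starts latched: it gives only to a push over 3.9 N, and comes free once pushed beyond 8 mm and let go. The other three start up and never latch
- key3 (a joint): how far the third from the left key is down, m: 0 up, about 0.006 latched, 0.0105 bottom. Its spring gives way at 1.2 N, plus 0.45 N per mm (3.4 N at 5 mm, 4.8 N at 8 mm, 5.9 N at the bottom). One of the four keys starts latched: it gives only to a push over 3.9 N, and comes free once pushed beyond 8 mm and let go. The other three start up and never latch
- key4 (a joint): how far the rightmost key is down, m: 0 up, about 0.006 latched, 0.0105 bottom. Its spring gives way at 1.2 N, plus 0.45 N per mm (3.4 N at 5 mm, 4.8 N at 8 mm, 5.9 N at the bottom). One of the four keys starts latched: it gives only to a push over 3.9 N, and comes free once pushed beyond 8 mm and let go. The other three start up and never latch
- latch (a joint): slide of the hidden latch inside the box, m: near 0 (0 to 0.002) while it holds its key down, 0.013 once that key has been freed (it jumps there when the key is pressed past 8 mm). It does not tell which key it holds, which differs from start to start
- bobbin: small wooden bobbin, 28 mm across, 32 mm tall, standing on the box behind the keys; origin at the centre of its foot. Bystander
- canister1: white plastic canister, 32 mm across, 50 mm tall, standing left of the box; origin at the centre of its foot. Bystander
- canister2: a second such canister, left of the box and farther back; origin at the centre of its foot. Bystander
- jar: amber jar with a steel cap, 60 mm across, 70 mm tall, right of the box; origin at the centre of its foot. Bystander
- mug: white mug, 80 mm across, 90 mm tall, beyond the box; origin at the centre of its foot. Bystander
- screwdriver: screwdriver lying on the bench between robot and box. Bystander
- wrench: 150 mm wrench lying on the bench beyond the box. Bystander
- offcut: wooden offcut, 50 x 110 x 22 mm, lying at the left of the bench; origin at the centre of its underside. Bystander

How it is judged:
On the way, in this order (a step that is already met when the one before it is completed fails the run):
1. the leftmost key is touched by the fingers (over 0.3 N) while the latch still holds its key (contact force between the fingers and cap1 above 0.3 N and value of joint latch below 0.004 m), for 0.02 s.
2. the second from the left key is touched by the fingers (over 0.3 N) while the latch still holds its key (contact force between the fingers and cap2 above 0.3 N and value of joint latch below 0.004 m), for 0.02 s.
3. the third from the left key is touched by the fingers (over 0.3 N) while the latch still holds its key (contact force between the fingers and cap3 above 0.3 N and value of joint latch below 0.004 m), for 0.02 s.
4. the rightmost key is touched by the fingers (over 0.3 N) while the latch still holds its key (contact force between the fingers and cap4 above 0.3 N and value of joint latch below 0.004 m), for 0.02 s.
5. the latched key is pressed deep enough that the latch lets go (value of joint latch above 0.009 m), for 0.05 s.
At the end, for the whole second after the job is handed in: all four keys are up (each within 1.5 mm of its top position), the latch has let go, and every bystander is within 20 mm of where it stood (value of joint each of key1, key2, key3, key4 below 0.0015 m and value of joint latch above 0.009 m and distance of each of bobbin, canister1, canister2, jar, mug, screwdriver, wrench, offcut from where it was at the start of the episode below 0.02 m); the robot touches nothing.
It fails at once if two keys are down (over 5 mm) at the same time (value of joint each of key1, key2 above 0.005 m or value of joint each of key1, key3 above 0.005 m or value of joint each of key1, key4 above 0.005 m or value of joint each of key2, key3 above 0.005 m or value of joint each of key2, key4 above 0.005 m or value of joint each of key3, key4 above 0.005 m).
It fails at once if a bystander is moved by more than 20 mm, or lifted (distance of any of bobbin, canister1, canister2, jar, mug, screwdriver, wrench, offcut from where it was at the start of the episode above 0.02 m).
It also fails if it takes over 51 s, if anything falls off the work surface, if the arm or the gripper's body presses on something with over 40 N, if the wrist force passes 120 N, or if a joint passes its speed limit or range.

## Working session

There is one attempt and no reset: what is moved stays moved. The work goes in short steps, Python scripts to look and compute and a tool call to move; the robot and the scene stay as the last step left them, time stands still between calls to the robot, and variables do not carry over. Pictures are saved under pics/ and viewed, at most 10 in all, crops included, and the job is handed in when it is done.

Besides the shell and the picture viewer there is one more tool, called after "Call:" by a JSON object that holds its "method" and its "body". apply_moves: Moves the arm, as the interface text tells. Its arguments: {"type":"object","properties":{"steps":{"type":"array"}},"required":["steps"]}

```bash
mkdir -p pics; ls
python3 - <<'E'
from workcell import bot,camera,get_calibration
import cv2,numpy as np
o=bot.get_obs();print({k:np.round(v,3).tolist() for k,v in o.items()})
for n in("top","scene"):
    p,d=camera(n);cv2.imwrite(f"pics/{n}1.png",p[:,:,::-1]);np.save(n+"_d.npy",d);print(get_calibration(n))
E
```

```text
pics
{'clock': 0.0, 'joint_pos': [-1.328, 0.241, 0.004, 1.335, 0.0, 1.571], 'joint_vel': [-0.002, -0.0, 0.001, -0.001, 0.0, -0.001], 'tau': [-0.001, -37.232, 25.241, 0.017, -0.0, 0.0], 'eef_pos': [0.12, -0.485, 0.21], 'tool_rot': [0.993, 0.121, -0.0, -0.001], 'ft_force': [-1.26, -0.679, 0.072], 'ft_torque': [-0.01, 0.052, -0.007], 'grasp_force': 0.0, 'grip_width': 0.086}
{'fov_y': 47.996333975372416, 'cx': 257.04537642023973, 'cy': 192.36599982253824, 'rvec': array([ 2.14410513, -2.15075776,  0.15726245]), 'tvec': array([0.10885536, 0.55621477, 1.14620517])}
{'fov_y': 43.9927267231461, 'cx': 259.5843458711007, 'cy': 180.3500533997399, 'rvec': array([ 2.23233821,  1.05046015, -0.37879087]), 'tvec': array([-0.43619043, -0.1937102 ,  1.44740729])}
```

View pics/top1.png

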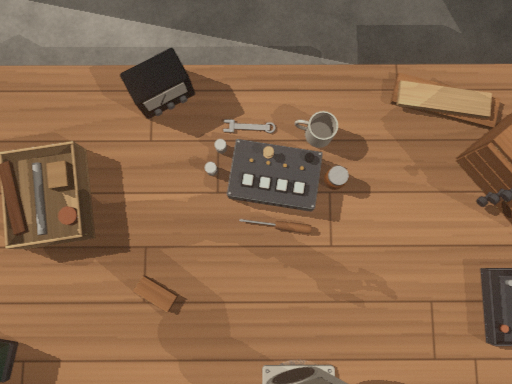

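View pics/scene1.png

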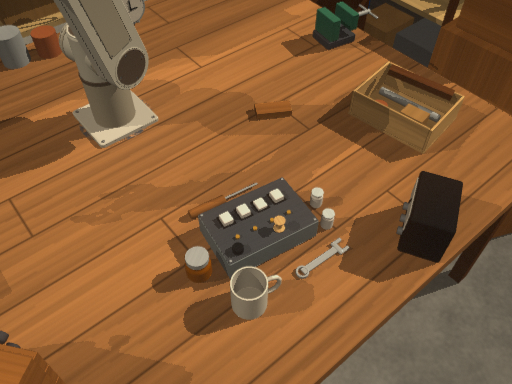

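The top view shows the four white caps at about (248,180), (265,183), (282,185) and (299,188) px. The bobbin is behind them at (268,152), and the screwdriver lies in front of the box.

```bash
cat > h.py <<'E'
from workcell import bot,camera,get_calibration
import cv2,numpy as np
def cal(n):
    c=get_calibration(n);f=192/np.tan(np.radians(c["fov_y"]/2));R=cv2.Rodrigues(np.array(c["rvec"]))[0]
    return f,c["cx"],c["cy"],R,np.array(c["tvec"])
def ray(c,u,v,z):
    f,cx,cy,R,t=c;o=-R.T@t;d=R.T@np.array([(u-cx)/f,(v-cy)/f,1]);return o+d*(z-o[2])/d[2]
def dep(c,u,v,D):
    f,cx,cy,R,t=c;return R.T@(np.array([(u-cx)/f,(v-cy)/f,1])*D-t)
def obs():
    o=bot.get_obs();print(round(o["clock"],2),np.round(o["eef_pos"],4),np.round(o["tool_rot"],4),"F",np.round(o["ft_force"],2),o["grip_width"])
E
python3 - <<'E'
from h import *
R={"top":(240,170,310,198),"scene":(212,185,290,228)}
for n in R:
    c=cal(n);p=cv2.imread(f"pics/{n}1.png");d=np.load(n+"_d.npy")
    m=((p.min(2)>140)).astype(np.uint8);x0,y0,x1,y1=R[n];k=np.zeros_like(m);k[y0:y1,x0:x1]=m[y0:y1,x0:x1]
    N,L,s,ce=cv2.connectedComponentsWithStats(k)
    for i in range(1,N):
        if s[i,4]<15:continue
        u,v=ce[i];D=np.median(d[L==i])
        print(n,s[i,4],np.round(ce[i],1),np.round(ray(c,u,v,.085),4),"depth pt",np.round(dep(c,u,v,D),4))
for i in range(3):obs()
E
```

```text
top 97 [247.3 179. ] [0.5859 0.133  0.085 ] depth pt [0.586  0.1331 0.0845]
top 96 [264.3 182. ] [0.5778 0.0878 0.085 ] depth pt [0.5788 0.0876 0.0791]
top 97 [281.4 184.3] [0.5715 0.0425 0.085 ] depth pt [0.5714 0.0426 0.0852]
top 98 [298.5 187. ] [ 0.564  -0.0028  0.085 ] depth pt [ 0.564  -0.0028  0.0853]
scene 87 [276.3 193.7] [0.5871 0.13   0.085 ] depth pt [0.587  0.1301 0.0849]
scene 88 [259.8 202.9] [0.5834 0.0814 0.085 ] depth pt [0.5798 0.0844 0.079 ]
scene 93 [243. 209.] [0.5725 0.0393 0.085 ] depth pt [0.5725 0.0393 0.085 ]
scene 99 [225.8 217. ] [ 0.5653 -0.006   0.085 ] depth pt [ 0.5652 -0.0059  0.0848]
0.1 [ 0.1201 -0.4847  0.2097] [ 9.926e-01  1.211e-01 -1.000e-04 -9.000e-04] F [-0.08  0.04  1.12] 0.08504112006292512
0.1 [ 0.1201 -0.4847  0.2097] [ 9.926e-01  1.211e-01 -1.000e-04 -9.000e-04] F [-0.08  0.04  1.12] 0.08504112006292512
0.1 [ 0.1201 -0.4847  0.2097] [ 9.926e-01  1.211e-01 -1.000e-04 -9.000e-04] F [-0.08  0.04  1.12] 0.08504112006292512
```

Depth puts cap 2 about 6 mm low, so it is probably the latched key. I'll turn, close the fingers and travel over.

Call:
{"method": "apply_moves", "body": {"steps": [[[0,0,0],[0,0,0.032],0],[[0,0,0],[0,0,0.032],0],[[0,0,0],[0,0,0.032],0],[[0,0,0],[0,0,0.032],0],[[0.075,-0.142,0],[0,0,0],0],[[0.075,-0.142,0],[0,0,0],0],[[0.075,-0.142,0],[0,0,0],0],[[0.075,-0.142,0],[0,0,0],0]]}}

```text
clock: 0.77
eef_pos: [0.1977, -0.3812, 0.2099]
tool_rot: [0.997, -0.08, -0.0, -0.001]
ft_force: [0.5, -0.3, 1.4]
grip_width: 0.0004
grasp_force: 0.0
```

Call:
{"method": "apply_moves", "body": {"steps": [[[0.075,-0.142,0],[0,0,0],0],[[0.075,-0.142,0],[0,0,0],0],[[0.075,-0.142,0],[0,0,0],0],[[0.075,-0.142,0],[0,0,0],0],[[0.075,-0.142,0],[0,0,0],0],[[0.075,-0.142,0],[0,0,0],0],[[0.075,-0.142,0],[0,0,0],0],[[0.075,-0.142,0],[0,0,0],0]]}}

```text
clock: 1.43
eef_pos: [0.3524, -0.1758, 0.2103]
tool_rot: [0.997, -0.08, -0.0, -0.0]
ft_force: [1.2, -0.5, -0.6]
grip_width: 0.0
grasp_force: 0.0
```

Call:
{"method": "apply_moves", "body": {"steps": [[[0.075,-0.142,0],[0,0,0],0],[[0.075,-0.142,0],[0,0,0],0],[[0.075,-0.142,0],[0,0,0],0],[[0.075,-0.142,0],[0,0,0],0],[[0.075,-0.142,0],[0,0,0],0],[[0.075,-0.142,0],[0,0,0],0],[[0.075,-0.142,0],[0,0,0],0],[[0,0,0],[0,0,0],0]]}}

```text
clock: 2.1
eef_pos: [0.483, -0.0371, 0.2108]
tool_rot: [0.999, -0.05, 0.001, -0.018]
ft_force: [0.5, -0.6, 0.1]
grip_width: -0.0001
grasp_force: 0.0
```

Run:
```python
from h import *
from scipy.spatial.transform import Rotation as Ro
o=bot.get_obs();obs()
R=Ro.from_quat(o["tool_rot"]).as_matrix();print(R.round(3))
for c in [(.5865,.1315),(.579,.086),(.572,.041),(.5645,-.0045)]:
    print(np.round(R.T@(np.array([*c,.085])-o["eef_pos"]),4))
c=cal("wrist");p,d=camera("wrist");cv2.imwrite("pics/w1.png",p[:,:,::-1])
m=cv2.inRange(p,(150,150,150),(255,255,255));N,L,s,ce=cv2.connectedComponentsWithStats(m)
for i in range(1,N):
    if s[i,4]>300:
        u,v=ce[i];print(s[i],dep(c,u,v,np.median(d[L==i])).round(4))
```

```text
2.1 [ 0.483  -0.0371  0.2108] [ 0.9986 -0.0498  0.001  -0.0178] F [ 0.46 -0.57  0.11] -0.0001167181895615756
[[ 0.995 -0.099  0.004]
 [-0.099 -0.994  0.035]
 [ 0.    -0.036 -0.999]]
[ 0.0862 -0.1735  0.132 ]
[ 0.0833 -0.1275  0.1304]
[ 0.0808 -0.0821  0.1288]
[ 0.0778 -0.0361  0.1272]
[  0   0  26  22 485] [0.6875 0.2095 0.0495]
[ 293   34   52   55 2207] [ 0.6001 -0.1113  0.0691]
[  0  59  25  29 548] [0.6271 0.2362 0.0493]
[ 75  85  25  30 632] [0.5872 0.1325 0.0844]
[122  88  24  30 639] [0.5794 0.0872 0.0781]
[163  91  24  30 676] [0.5719 0.0419 0.0841]
[206  94  24  30 685] [ 0.5646 -0.0029  0.0842]
```

Run:
```python
from h import *
o=bot.get_obs();print(o["joint_pos"],o["joint_vel"]);obs()
```

```text
[-0.10197658  0.20750967 -0.0377031   1.3271552   0.03437575  3.14059824] [-0.02465106 -0.03074761 -0.03991318  0.01614016 -0.01279672  0.0018298 ]
2.15 [ 0.4812 -0.038   0.2107] [ 9.986e-01 -5.050e-02  1.000e-04 -1.720e-02] F [-0.71  0.86 -0.04] -0.00035344599175282876
```

View pics/w1.png

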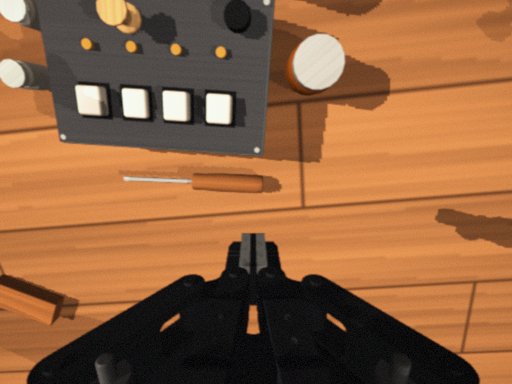

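The turn hit joint 6's limit. I'll go the other way, so that tool x runs along the key row (heading about +81°).

Call:
{"method": "apply_moves", "body": {"steps": [[[0,0,0],[0,0,-0.037],0],[[0,0,0],[0,0,-0.037],0],[[0,0,0],[0,0,-0.037],0],[[0,0,0],[0,0,-0.037],0],[[0,0,0],[0,0,-0.037],0],[[0,0,0],[0,0,-0.037],0],[[0,0,0],[0,0,-0.037],0],[[0,0,0],[0,0,-0.037],0]]}}

```text
clock: 2.82
eef_pos: [0.4793, -0.0395, 0.2112]
tool_rot: [0.915, 0.404, 0.008, -0.015]
ft_force: [-0.0, 0.2, -0.0]
grip_width: -0.0
grasp_force: 0.0
```

Call:
{"method": "apply_moves", "body": {"steps": [[[0,0,0],[0,0,-0.037],0],[[0,0,0],[0,0,-0.037],0],[[0,0,0],[0,0,-0.037],0],[[0,0,0],[0,0,-0.037],0],[[0,0,0],[0,0,-0.037],0],[[0,0,0],[0,0,0],0],[[0,0,0],[0,0,0],0],[[0,0,0],[0,0,0],0]]}}

```text
clock: 3.48
eef_pos: [0.48, -0.0391, 0.2114]
tool_rot: [0.763, 0.646, 0.012, -0.012]
ft_force: [0.0, 0.4, -1.2]
grip_width: 0.0001
grasp_force: 0.0
```

```bash
cat > g.py <<'E'
from h import *
from scipy.spatial.transform import Rotation as Ro
o=bot.get_obs();obs()
R=Ro.from_quat(o["tool_rot"]);a=np.radians(80.9)
G=Ro.from_matrix(np.array([[np.cos(a),np.sin(a),0],[np.sin(a),-np.cos(a),0],[0,0,-1]]).astype(float))
print("turn frac",((R.inv()*G).as_rotvec()/np.pi).round(4))
for c in [(.587,.132),(.579,.0865),(.572,.0413),(.5645,-.0038)]:
    t=np.array([*c,.085+.017]); print("shift frac",np.round(G.inv().apply(t-o["eef_pos"])/.2,4))
E
python3 g.py
```

```text
3.48 [ 0.48   -0.0391  0.2114] [ 0.763   0.6461  0.0121 -0.0122] F [ 0.03  0.36 -1.25] 0.00010144712412133256
turn frac [-0.0009 -0.0109 -0.0021]
shift frac [0.9293 0.3928 0.5469]
shift frac [0.6984 0.3893 0.5469]
shift frac [0.4697 0.3904 0.5469]
shift frac [0.2411 0.3891 0.5469]
```

Call:
{"method": "apply_moves", "body": {"steps": [[[0,0,0],[-0.001,-0.011,-0.002],0],[[0.133,0.056,0.05],[0,0,0],0],[[0.133,0.056,0.05],[0,0,0],0],[[0.133,0.056,0.05],[0,0,0],0],[[0.133,0.056,0.05],[0,0,0],0],[[0.133,0.056,0.05],[0,0,0],0],[[0.133,0.056,0.05],[0,0,0],0],[[0.133,0.056,0.05],[0,0,0],0]]}}

```text
clock: 4.15
eef_pos: [0.5875, 0.134, 0.1409]
tool_rot: [0.761, 0.649, 0.0, 0.0]
ft_force: [0.6, -0.7, 0.3]
grip_width: 0.0
grasp_force: 0.0
```

Call:
{"method": "apply_moves", "body": {"steps": [[[0,0,0.03],[0,0,0],0],[[0,0,0.03],[0,0,0],0],[[0,0,0.03],[0,0,0],0],[[0,0,0.02],[0,0,0],0],[[0,0,0],[0,0,0],0],[[0,0,0],[0,0,0],0],[[0,0,0],[0,0,0],0],[[0,0,0],[0,0,0],0]]}}

```text
clock: 4.82
eef_pos: [0.5875, 0.1325, 0.1204]
tool_rot: [0.76, 0.649, 0.001, 0.001]
ft_force: [-0.2, 0.8, 0.4]
grip_width: -0.0
grasp_force: 0.0
```

```bash
python3 g.py; python3 g.py|head -1
```

```text
4.82 [0.5875 0.1325 0.1204] [7.604e-01 6.495e-01 9.000e-04 7.000e-04] F [-0.17  0.79  0.4 ] -3.490137157607212e-05
turn frac [ 0.0007 -0.0001  0.0006]
shift frac [-0.0028 -0.0019  0.0919]
shift frac [-0.2338 -0.0054  0.0919]
shift frac [-0.4625 -0.0043  0.0919]
shift frac [-0.6911 -0.0056  0.0919]
4.82 [0.5875 0.1325 0.1204] [7.604e-01 6.495e-01 9.000e-04 7.000e-04] F [-0.17  0.79  0.4 ] -3.490137157607212e-05
```

Call:
{"method": "apply_moves", "body": {"steps": [[[0,0,0.03],[0,0,0],0],[[0,0,0.03],[0,0,0],0],[[0,0,0.02],[0,0,0],0],[[0,0,0.01],[0,0,0],0],[[0,0,0.01],[0,0,0],0],[[0,0,0.005],[0,0,0],0],[[0,0,0],[0,0,0],0],[[0,0,0],[0,0,0],0]]}}

```text
clock: 5.48
eef_pos: [0.5872, 0.133, 0.0985]
tool_rot: [0.76, 0.65, 0.0, 0.0]
ft_force: [0.4, -0.1, -0.6]
grip_width: 0.0002
grasp_force: 0.0
```

```bash
cat > f.py <<'E'
from h import *
F=[]
for i in range(8):
    F.append(bot.get_obs()["ft_force"]);camera("wrist")
obs();print("mean F",np.mean(F,0).round(2),"se",(np.std(F,0)/8**.5).round(2))
E
python3 f.py
```

```text
5.88 [0.5872 0.133  0.0986] [7.601e-01 6.498e-01 4.000e-04 4.000e-04] F [ 0.9   0.74 -0.3 ] 7.824668542809388e-05
mean F [ 0.14 -0.09 -0.35] se [0.08 0.21 0.07]
```

Run:
```python
from h import *
a,_=camera("wrist");c=cal("scene");b,_=camera("scene")
b=cv2.resize(b[150:270,180:340],None,fx=3,fy=3,interpolation=2)
z=np.zeros((384,1000,3),np.uint8);z[:384,:512]=a;z[:360,512:992]=b;cv2.imwrite("pics/c.png",cv2.resize(z,(800,307))[:,:,::-1])
```

```text
(no output)
```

View pics/c.png

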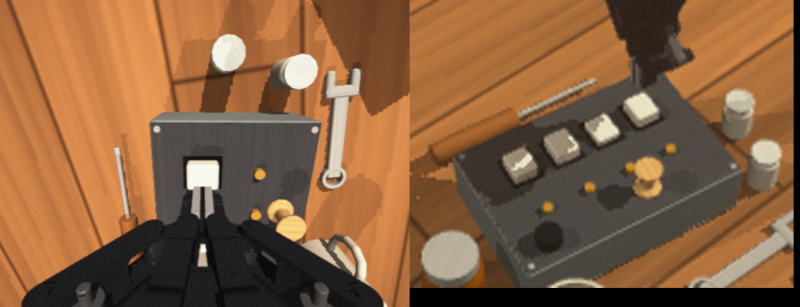

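The fingers look short of cap 1 in both views. I'll measure the fingertip's actual position from depth.

Run:
```python
from h import *
obs()
c=cal("wrist");a,d=camera("wrist")
for v in range(195,275,8):
    u=252;print("w",v,a[v,u],dep(c,u,v,d[v,u]).round(4))
c=cal("scene");a,d=camera("scene")
for v in range(172,200,2):
    u=275;print("s",v,a[v,u],dep(c,u,v,d[v,u]).round(4))
```

```text
5.98 [0.5872 0.133  0.0986] [7.601e-01 6.498e-01 3.000e-04 4.000e-04] F [-0.53 -0.85  0.06] 0.0005129845595995729
w 195 [35 29 34] [0.5886 0.1504 0.0712]
w 203 [239 227 201] [0.5879 0.1462 0.0771]
w 211 [248 249 239] [0.5873 0.1422 0.0828]
w 219 [248 249 237] [0.5864 0.1366 0.0843]
w 227 [247 249 237] [0.5854 0.1301 0.0839]
w 235 [26 22 24] [0.5877 0.1442 0.1243]
w 243 [28 26 24] [0.5878 0.1448 0.1347]
w 251 [23 25 23] [0.5878 0.1448 0.143 ]
w 259 [29 26 28] [0.5878 0.1448 0.1504]
w 267 [37 34 34] [0.5878 0.1448 0.1571]
s 172 [46 33 26] [0.5961 0.1138 0.183 ]
s 174 [47 37 28] [0.5923 0.1177 0.17  ]
s 176 [49 41 34] [0.5937 0.1167 0.1652]
s 178 [79 71 62] [0.5899 0.1206 0.1521]
s 180 [82 76 66] [0.5909 0.1199 0.1464]
s 182 [83 76 67] [0.5893 0.1217 0.1366]
s 184 [83 76 67] [0.5915 0.12   0.1327]
s 186 [82 76 67] [0.5895 0.1222 0.122 ]
s 188 [96 89 81] [0.5635 0.1471 0.0717]
s 190 [230 226 195] [0.5771 0.1347 0.0861]
s 192 [230 225 195] [0.5815 0.1308 0.0856]
s 194 [230 225 194] [0.5874 0.1256 0.0876]
s 196 [230 225 194] [0.59   0.1235 0.0841]
s 198 [226 222 189] [0.595  0.1191 0.0848]
```

Both views put the fingertips at z≈0.121, about 36 mm above the cap. The stated 17 mm offset would put them near 0.082, so I'll trust the measurement and go down in stages.

Call:
{"method": "apply_moves", "body": {"steps": [[[0,0,0.03],[0,0,0],0],[[0,0,0.03],[0,0,0],0],[[0,0,0.03],[0,0,0],0],[[0,0,0.03],[0,0,0],0],[[0,0,0.02],[0,0,0],0],[[0,0,0],[0,0,0],0],[[0,0,0],[0,0,0],0],[[0,0,0],[0,0,0],0]]}}

```text
clock: 6.75
eef_pos: [0.5873, 0.133, 0.0706]
tool_rot: [0.76, 0.65, 0.0, 0.0]
ft_force: [0.4, -0.1, 0.2]
grip_width: 0.0002
grasp_force: 0.0
```

```bash
cat > t.py <<'E'
from h import *
o=bot.get_obs();obs()
c=cal("wrist");a,d=camera("wrist")
for v in range(205,256,3):
    u=252;print("w",v,a[v,u],dep(c,u,v,d[v,u]).round(4))
E
python3 t.py
```

```text
6.75 [0.5873 0.133  0.0706] [7.601e-01 6.498e-01 4.000e-04 4.000e-04] F [ 0.36 -0.05  0.18] 0.0002409343726609938
w 205 [67 65 61] [0.5891 0.1525 0.07  ]
w 208 [56 51 51] [0.5888 0.1504 0.0699]
w 211 [23 22 22] [0.5885 0.1487 0.0708]
w 214 [94 80 69] [0.5882 0.147  0.072 ]
w 217 [242 230 207] [0.5882 0.1465 0.0757]
w 220 [243 232 209] [0.5881 0.1462 0.0798]
w 223 [250 251 246] [0.588  0.1454 0.0825]
w 226 [250 250 240] [0.5878 0.1441 0.0841]
w 229 [250 242 227] [0.5875 0.1421 0.0842]
w 232 [252 241 219] [0.5872 0.1401 0.0841]
w 235 [25 23 22] [0.588  0.1449 0.0977]
w 238 [30 26 22] [0.5879 0.1446 0.1007]
w 241 [27 27 24] [0.5879 0.1447 0.1043]
w 244 [33 31 28] [0.588  0.145  0.1082]
w 247 [30 26 25] [0.5879 0.1445 0.1104]
w 250 [26 24 24] [0.588  0.145  0.1143]
w 253 [24 25 23] [0.588  0.1448 0.1169]
```

Call:
{"method": "apply_moves", "body": {"steps": [[[0,0,0.02],[0,0,0],0],[[0,0,0.02],[0,0,0],0],[[0,0,0.01],[0,0,0],0],[[0,0,0.005],[0,0,0],0],[[0,0,0],[0,0,0],0],[[0,0,0],[0,0,0],0],[[0,0,0],[0,0,0],0],[[0,0,0],[0,0,0],0]]}}

```text
clock: 7.47
eef_pos: [0.5878, 0.1331, 0.06]
tool_rot: [0.76, 0.65, 0.001, 0.001]
ft_force: [1.5, 0.9, 3.2]
grip_width: -0.0
grasp_force: 1.5
```

```bash
python3 f.py
```

```text
7.87 [0.5875 0.133  0.0597] [7.601e-01 6.498e-01 5.000e-04 5.000e-04] F [2.44 0.39 3.7 ] -0.0003625434628758291
mean F [2.25 0.9  2.92] se [0.25 0.13 0.19]
```

```bash
python3 t.py | sed -n '5,14p'
python3 - <<'E'
from h import *
a,_=camera("wrist");b,d=camera("scene");c=cal("scene")
for u,v in((276,193),(276,196),(260,203),(243,209),(226,217)):print(b[v,u],dep(c,u,v,np.median(d[v-1:v+2,u-1:u+2])).round(4))
b=cv2.resize(b[150:270,180:340],None,fx=3,fy=3,interpolation=2)
z=np.zeros((384,1000,3),np.uint8);z[:384,:512]=a;z[:360,512:992]=b;cv2.imwrite("pics/c2.png",cv2.resize(z,(800,307))[:,:,::-1])
E
```

```text
w 214 [70 65 66] [0.589  0.1509 0.0702]
w 217 [21 22 19] [0.5886 0.1484 0.0692]
w 220 [27 26 21] [0.5885 0.1474 0.0715]
w 223 [245 234 211] [0.5884 0.1468 0.0746]
w 226 [250 246 232] [0.5882 0.1459 0.077 ]
w 229 [251 252 248] [0.5881 0.1452 0.0796]
w 232 [253 245 227] [0.5878 0.1429 0.0788]
w 235 [35 32 33] [0.588  0.1441 0.085 ]
w 238 [26 24 25] [0.5881 0.1448 0.0901]
w 241 [30 26 25] [0.5881 0.1446 0.0932]
[47 39 32] [0.5942 0.1223 0.1004]
[56 50 41] [0.5942 0.1228 0.0887]
[155 139 118] [0.5805 0.0846 0.079 ]
[155 140 118] [0.5721 0.0395 0.0844]
[154 138 116] [ 0.5657 -0.0056  0.0851]
```

View pics/c2.png

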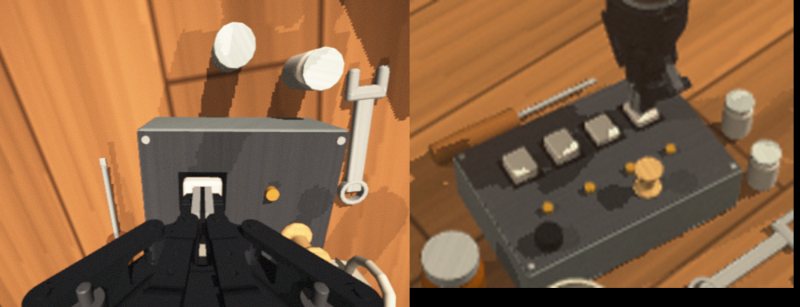

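The cap is about 4 mm down at 3 N, so key 1 is springy and up, with contact at TCP z≈0.0637. Lift and move to key 2, stopping first at z≈0.061.

Call:
{"method": "apply_moves", "body": {"steps": [[[0,0,-0.05],[0,0,0],0],[[0,0,-0.05],[0,0,0],0],[[-0.05,0,0],[0,0,0],0],[[-0.06,0,0],[0,0,0],0],[[-0.06,0,0],[0,0,0],0],[[-0.06,-0.003,0],[0,0,0],0],[[-0.005,0,0],[0,0,0],0],[[0,0,0],[0,0,0],0]]}}

```text
clock: 8.68
eef_pos: [0.5786, 0.0851, 0.0792]
tool_rot: [0.761, 0.649, -0.0, -0.0]
ft_force: [-0.5, -0.5, 0.5]
grip_width: 0.0002
grasp_force: 0.0
```

Call:
{"method": "apply_moves", "body": {"steps": [[[0,0,0.03],[0,0,0],0],[[0,0,0.03],[0,0,0],0],[[0,0,0.02],[0,0,0],0],[[0,0,0.01],[0,0,0],0],[[0,0,0.004],[0,0,0],0],[[0,0,0],[0,0,0],0],[[0,0,0],[0,0,0],0],[[0,0,0],[0,0,0],0]]}}

```text
clock: 9.35
eef_pos: [0.5795, 0.0868, 0.061]
tool_rot: [0.76, 0.65, 0.0, 0.0]
ft_force: [-0.2, 0.5, 0.3]
grip_width: 0.0003
grasp_force: 0.0
```

```bash
python3 f.py; python3 t.py | sed -n '6,14p'
```

```text
9.75 [0.5793 0.0866 0.0608] [7.601e-01 6.498e-01 3.000e-04 4.000e-04] F [ 0.71  0.94 -0.83] -0.0002660688905267882
mean F [ 0.05 -0.01 -0.07] se [0.15 0.18 0.19]
w 217 [24 22 22] [0.5805 0.102  0.0703]
w 220 [251 241 215] [0.5802 0.1004 0.0714]
w 223 [254 253 246] [0.5802 0.1001 0.075 ]
w 226 [254 254 252] [0.58   0.0989 0.0767]
w 229 [254 250 241] [0.5799 0.0983 0.0796]
w 232 [255 250 235] [0.5795 0.0957 0.0785]
w 235 [30 26 26] [0.5799 0.0981 0.087 ]
w 238 [36 31 31] [0.5799 0.0983 0.0911]
w 241 [33 32 30] [0.5799 0.0981 0.0942]
```

No force at z=0.061, where an up key would give about 2.5 N. That makes key 2 the latched one. Now edge down to touch it.

Call:
{"method": "apply_moves", "body": {"steps": [[[0,0,0.005],[0,0,0],0],[[0,0,0.005],[0,0,0],0],[[0,0,0.004],[0,0,0],0],[[0,0,0.003],[0,0,0],0],[[0,0,0],[0,0,0],0],[[0,0,0],[0,0,0],0],[[0,0,0],[0,0,0],0],[[0,0,0],[0,0,0],0]]}}

```text
clock: 10.47
eef_pos: [0.5793, 0.0866, 0.0578]
tool_rot: [0.76, 0.65, 0.0, 0.0]
ft_force: [-2.0, 0.3, 5.4]
grip_width: 0.0003
grasp_force: 2.7
```

```bash
python3 f.py
```

```text
10.87 [0.5793 0.0866 0.0578] [7.601e-01 6.498e-01 4.000e-04 5.000e-04] F [-2.1   0.75  6.21] 0.0001801247275681705
mean F [-1.62 -0.31  5.55] se [0.14 0.15 0.21]
```

Call:
{"method": "apply_moves", "body": {"steps": [[[0,0,-0.05],[0,0,0],0],[[0,0,-0.06],[0,0,0],0],[[-0.05,0,0],[0,0,0],0],[[-0.06,0,0],[0,0,0],0],[[-0.06,0,0],[0,0,0],0],[[-0.06,-0.002,0],[0,0,0],0],[[0,0,0],[0,0,0],0],[[0,0,0],[0,0,0],0]]}}

```text
clock: 11.53
eef_pos: [0.5711, 0.0399, 0.0788]
tool_rot: [0.761, 0.649, -0.0, -0.0]
ft_force: [-0.7, 0.5, -0.0]
grip_width: 0.0004
grasp_force: 0.0
```

```bash
python3 g.py
python3 - <<'E'
from h import *
b,d=camera("scene");c=cal("scene")
for u,v in((276,194),(260,203),(243,209),(226,217)):print(b[v,u],dep(c,u,v,np.median(d[v-1:v+2,u-1:u+2])).round(4))
E
```

```text
11.53 [0.5711 0.0399 0.0788] [ 7.608e-01  6.489e-01 -1.000e-04 -1.000e-04] F [-0.74  0.54 -0.05] 0.0003620475663332601
turn frac [-0.0001  0.      0.0001]
shift frac [ 0.4672  0.0058 -0.116 ]
shift frac [ 0.2362  0.0023 -0.116 ]
shift frac [ 0.0076  0.0035 -0.116 ]
shift frac [-0.221   0.0021 -0.116 ]
[220 199 169] [0.587  0.1292 0.0845]
[220 202 169] [0.5803 0.0847 0.0788]
[230 226 195] [0.5722 0.0394 0.0847]
[169 156 132] [ 0.5659 -0.0057  0.0854]
```

Key 2 is still latched. Now tap key 3, then key 4.

Call:
{"method": "apply_moves", "body": {"steps": [[[0,0,0.03],[0,0,0],0],[[0,0,0.03],[0,0,0],0],[[0,0,0.02],[0,0,0],0],[[0,0,0.006],[0,0,0],0],[[0,0,0.002],[0,0,0],0],[[0,0,0],[0,0,0],0],[[0,0,0],[0,0,0],0],[[0,0,0],[0,0,0],0]]}}

```text
clock: 12.25
eef_pos: [0.5715, 0.0417, 0.0619]
tool_rot: [0.76, 0.65, 0.0, 0.0]
ft_force: [-1.2, 0.1, 2.2]
grip_width: -0.0002
grasp_force: 1.0
```

```bash
python3 f.py
```

```text
12.65 [0.5717 0.0414 0.0618] [7.601e-01 6.498e-01 4.000e-04 3.000e-04] F [-1.26  1.    1.93] 0.0004840250176111277
mean F [-1.4   1.07  2.17] se [0.14 0.17 0.12]
```

Key 3 gives 2.2 N at about 2 mm, so it is up. On to key 4.

Call:
{"method": "apply_moves", "body": {"steps": [[[0,0,-0.04],[0,0,0],0],[[0,0,-0.05],[0,0,0],0],[[-0.05,0,0],[0,0,0],0],[[-0.06,0,0],[0,0,0],0],[[-0.06,0,0],[0,0,0],0],[[-0.06,-0.002,0],[0,0,0],0],[[0,0,0],[0,0,0],0],[[0,0,0],[0,0,0],0]]}}

```text
clock: 13.32
eef_pos: [0.5636, -0.0055, 0.0794]
tool_rot: [0.761, 0.649, 0.0, 0.0]
ft_force: [0.2, -0.6, 0.3]
grip_width: 0.0002
grasp_force: 0.0
```

Call:
{"method": "apply_moves", "body": {"steps": [[[0,0,0.03],[0,0,0],0],[[0,0,0.03],[0,0,0],0],[[0,0,0.02],[0,0,0],0],[[0,0,0.006],[0,0,0],0],[[0,0,0.003],[0,0,0],0],[[0,0,0],[0,0,0],0],[[0,0,0],[0,0,0],0],[[0,0,0],[0,0,0],0]]}}

```text
clock: 13.98
eef_pos: [0.5638, -0.0038, 0.062]
tool_rot: [0.76, 0.65, 0.0, 0.0]
ft_force: [-1.3, 0.4, 2.4]
grip_width: -0.0001
grasp_force: 1.0
```

```bash
python3 f.py
```

```text
14.38 [ 0.5642 -0.004   0.062 ] [7.601e-01 6.499e-01 4.000e-04 3.000e-04] F [-1.77  0.97  1.67] -0.00014451452447745628
mean F [-1.48  0.87  2.08] se [0.16 0.14 0.1 ]
```

All four are tapped. Back to key 2 (+92 mm along tool x), then press it to about 10 mm.

Call:
{"method": "apply_moves", "body": {"steps": [[[0,0,-0.04],[0,0,0],0],[[0,0,-0.05],[0,0,0],0],[[0.09,0,0],[0,0,0],0],[[0.09,0,0],[0,0,0],0],[[0.1,0,0],[0,0,0],0],[[0.1,0,0],[0,0,0],0],[[0.08,0,0],[0,0,0],0],[[0,0,0],[0,0,0],0]]}}

```text
clock: 15.05
eef_pos: [0.5798, 0.0896, 0.081]
tool_rot: [0.759, 0.651, 0.002, 0.001]
ft_force: [-0.9, -0.1, -0.2]
grip_width: -0.0
grasp_force: 0.0
```

Call:
{"method": "apply_moves", "body": {"steps": [[[0,0,0.03],[0,0,0],0],[[0,0,0.03],[0,0,0],0],[[0,0,0.02],[0,0,0],0],[[0,0,0.02],[0,0,0],0],[[0,0,0.01],[0,0,0],0],[[0,0,0.01],[0,0,0],0],[[0,0,0.01],[0,0,0],0],[[0,0,0],[0,0,0],0]]}}

```text
clock: 15.72
eef_pos: [0.5779, 0.0857, 0.0541]
tool_rot: [0.76, 0.649, -0.0, 0.0]
ft_force: [-2.6, -1.8, 4.7]
grip_width: -0.0002
grasp_force: 2.8
```

```bash
python3 f.py
```

```text
16.12 [0.5779 0.0857 0.0545] [ 7.604e-01  6.494e-01 -4.000e-04  6.000e-04] F [-3.   -1.97  5.68] -0.0003107121029856439
mean F [-2.9  -1.75  5.61] se [0.17 0.19 0.17]
```

Call:
{"method": "apply_moves", "body": {"steps": [[[0,0,0.004],[0,0,0],0],[[0,0,0.004],[0,0,0],0],[[0,0,0],[0,0,0],0],[[0,0,0],[0,0,0],0],[[0,0,0],[0,0,0],0],[[0,0,0],[0,0,0],0],[[0,0,0],[0,0,0],0],[[0,0,0],[0,0,0],0]]}}

```text
clock: 16.78
eef_pos: [0.578, 0.0857, 0.0537]
tool_rot: [0.76, 0.649, -0.0, 0.001]
ft_force: [-3.8, -2.4, 8.8]
grip_width: 0.0002
grasp_force: 4.8
```

Call:
{"method": "apply_moves", "body": {"steps": [[[0,0,-0.02],[0,0,0],0],[[0,0,-0.05],[0,0,0],0],[[0,0,-0.1],[0,0,0],0],[[0,0,-0.15],[0,0,0],0],[[0,0,-0.15],[0,0,0],0],[[0,0,0],[0,0,0],0],[[0,0,0],[0,0,0],0],[[0,0,0],[0,0,0],0]]}}

```text
clock: 17.45
eef_pos: [0.5783, 0.0867, 0.1463]
tool_rot: [0.76, 0.65, 0.0, 0.0]
ft_force: [0.3, -0.1, -0.6]
grip_width: -0.0004
grasp_force: 0.0
```

Run:
```python
from h import *
obs();b,d=camera("scene");c=cal("scene")
for u,v in((276,194),(260,203),(243,209),(226,217)):print(b[v,u],dep(c,u,v,np.median(d[v-1:v+2,u-1:u+2])).round(4))
z=cv2.resize(b[130:290,180:360],None,fx=3,fy=3,interpolation=2);cv2.imwrite("pics/c3.png",z[:,:,::-1])
```

```text
17.45 [0.5783 0.0867 0.1463] [7.602e-01 6.497e-01 4.000e-04 4.000e-04] F [ 0.28 -0.14 -0.61] -0.000410723260279549
[230 226 195] [0.5869 0.1294 0.0843]
[230 226 196] [0.5837 0.0818 0.0844]
[230 227 195] [0.5721 0.0396 0.0844]
[230 226 196] [ 0.5656 -0.0055  0.085 ]
```

View pics/c3.png

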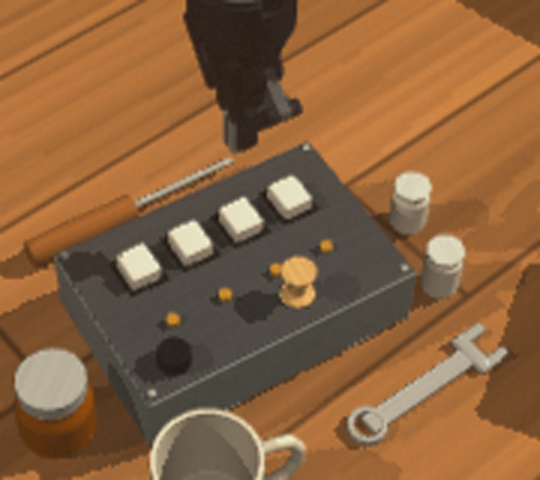

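All four caps (crop pixels (139,266), (190,242), (241,218) and (290,197)) now stand level at about 84.5 mm. The bystanders look undisturbed and the tool is clear, so I'll hand the job in.

```bash
python3 -c "
from workcell import bot
print(bot.job_done())"
```

```text
the job is handed in; nothing more can be done
None
```

I tapped all four keys from left to right and found the second from the left latched; I pressed it to the bottom and released it, all four keys now measure level at about 84.5 mm, and the job is handed in (no verdict was returned).

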